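# Turn the pressure dial up four clicks and store it

## Task

The test rig's pressure setter must go up by exactly four clicks: with a fingertip, push the orange lug of its black dial round clockwise (seen from above) until it rests four clicks on from where it stands now, without pinching the lug. Only then press the green button on the same box fully in to store the setting, and let it spring back. Do not displace the loose parts around the box.

Things in the scene. Friction and masses are not known exactly. Their poses are not given: they have to be found in the camera images.
- setter: blue box with a grey top plate, fixed to the table, 150 x 230 x 60 mm high. Origin: centre of its underside; x points to the two hydraulic ports at its back, y to its left, z up. In this frame the dial's upright axis is at x = 10, y = 45 mm, the green button at x = 10, y = -75 mm. 11 black ticks on the plate round the dial, 24 degrees apart, mark the clicks (first, sixth, last longer).
- dial (a joint): dial angle, rad, grows clockwise seen from above; 0 = first tick, one click = 0.419 (24 degrees), last click 4.19, end stops 0.12 beyond first and last. Starts at one of the first four ticks. A spring draws it to the nearest click: carried past half-way, it snaps on by itself. The push at the lug rises to about 5 N in each click, then falls to nothing.
- dial_centre (a point): point on the dial's upright axis at the height of its upper face, 75 mm above the table. The dial is a black disc 88 mm across and 13 mm thick with a knurled rim, close above the box.
- lug (a point): centre of the orange lug, an upright block on the dial, 30 mm from the axis, 88 mm above the table. The lug runs radially from 15 to 45 mm from the axis, is 14 mm thick, stands 26 mm above the disc (top 101 mm above the table). It turns with the dial; x here points outward along the lug; its +y side is the one to push for clockwise. At dial angle 0, x is 120 degrees anticlockwise of the box's x.
- store_button (a joint): travel of the green push button in m: 0 out, 0.006 fully in (5 N); it springs back
- store_button_top (a point): centre of the green button's top when out; the button is 30 mm across
- contactor: contactor: black electrical part on a steel foot with two copper studs, 58 x 50 x 70 mm; loose, to be left alone; origin: centre of its underside
- relay_a: black cube-shaped relay, 27 x 27 x 33 mm; loose, to be left alone; origin: centre of its underside
- relay_b: dark grey cube-shaped relay, 27 x 27 x 33 mm; loose, to be left alone; origin: centre of its underside
- fuse_box: black fuse carrier with coloured fuses, 36 x 85 x 27 mm; loose, to be left alone; origin: centre of its underside
- black_connector: black connector with an orange end, 52 x 36 x 26 mm; loose, to be left alone; origin: centre of its underside
- screwdriver_red: screwdriver with red handle, 29 x 215 x 29 mm; loose, to be left alone; origin: centre of its underside
- bearing: ball bearing, 47 mm across, 14 mm high; loose, to be left alone; origin: centre of its underside
- power_pack: hydraulic power pack, fixed: round grey reservoir about 126 mm across with a black cap on a black pump foot, 400 mm high; stands to the right of the box, between it and the robot's right side; an obstacle to swing round or over. Origin: under it on the table.

How it is judged:
By the outcome, as a careful person would: the job done as asked, in the order asked, and still so for the second after the job is handed in, with the robot touching nothing.
It also fails if it takes over 58 s, if anything falls off the work surface, if the arm or the gripper's body presses on something with over 40 N, if the wrist force passes 120 N, or if a joint passes its speed limit or range.

## Robot

A 6-joint arm with a two-finger parallel gripper is mounted at the origin on a cart in front of the work surface, level with it; the furniture and walls round the work are solid. World frame = base frame: x ahead of the robot, y to its left, z up, the work surface at z = 0. Lengths are in m, angles in rad, forces in N, time in s.
With the tool pointing down it reaches from about 0.25 to 0.775 m from the base axis. Payload 4 kg.
Tool frame: the origin (TCP) lies at the centre of the arm's flange, where the gripper is bolted on; the fingertips stand 199 mm ahead of it and the grasp point (between the pads) lies 180 mm ahead of it (robot.tcp_to_tips is the distance from the TCP to the fingertips, in m); z points along the fingers, y is the line along which they close (so a half turn about z gives the same grasp; the last joint's range is limited). The gripper opens to 94 mm and grips with 3 to 60 N. Pads are 16 mm wide; open, the fingers measure 119 mm over their backs; the gripper's body (75 mm by 177 mm) begins 78 mm behind the grasp point.
Start: joints at [1.227, 0.087, 1.371, -0, 1.684, -0.103], TCP at [0.131, 0.534, 0.405] pointing down, gripper open.
Joint ranges: [-3.1, 3.1], [-0.76, 2.03], [0.27, 2.55], [-1.08, 4.22], [0.17, 2.65], [-2.57, 2.57]. Speed limits (rad/s): [2.79, 2.79, 3.14, 3.14, 3.14, 3.14].

## Interface

Orientations are given as [roll, pitch, yaw] about the fixed x, y, z axes, in that order (R = Rz(yaw) Ry(pitch) Rx(roll)).
In Python, from bench import telemetry, snapshot, ticket, robot gives the robot as it stands.
- The arm moves only by the tool apply_moves, never from a script. Its argument "moves" is a list that holds one entry, the list of rows, each a list of 5 numbers: the shift along the tool's x, y, z in units of 50 mm (1.0 is 50 mm), then the turn about the tool's z in units of 10 degrees (1.0 is 10 degrees), then the closure, from 0 (fully open) to 1 (shut). A call has 1 to 10 rows; each row is the pose to reach, as a shift and turn from the pose commanded when the call began, along the tool's axes at that moment; what a row does not reach only later rows make up. A row lasts 1/8 s, in which the tool goes at most 62.5 mm and 10.7 degrees, less where a joint would pass 70% of its speed; a pose out of reach is approached as far as the arm can. A call with a gripper value outside its range is refused whole. The fingers move at their own pace and stop on an object; the grip force is fixed at half the most. Time passes only in rows, so rows that repeat a pose let the fingers close. It gives the time, the measured TCP pose, the force, the opening and the grip force at its end, in the units of the state.
- telemetry.get_obs(): the state, without advancing time (a new reading comes with each control period).
- snapshot(name): name is "side" or "top"; returns a dict with "image" (420x560x3 uint8, red, green, blue), "fovy" (degrees; the focal length in pixels is half the picture's height over the tangent of half this angle, whatever the lens; pixels are square), "cx", "cy" (the principal point, pixels), "D" ([k1, k2, p1, p2, k3] as OpenCV has them; the pictures are not rectified), "R" (3x3) and "t" (3): a world point X has camera coordinates R X + t. Camera axes: x right, y down, z forward; pixel columns grow to the right and rows downward; lengths in m; the calibration is good to about 2 mm. A picture is of the moment at which its call begins. There is no depth.
- ticket.close_job(): hands the job in; it is judged then, once.
The state is a dict: "time": time; "joint_positions": joint angles; "qvel": joint speeds; "joint_torque": joint torques, N m; "tool_pos": TCP position; "ee_rot": TCP orientation; "wrist_force": force on the tool from outside, world axes, zero at the start; "wrist_torque": the same for the moment, N m; "width": finger opening in m; "finger_force": force on a finger pad.
Only numpy, scipy, OpenCV 4.12 (cv2) and the standard library are available. Lean on these libraries where they do the work, as an engineer would, in place of code of your own. Each camera call takes 0.05 s, during which the arm holds its last target. There are 200 camera calls.

## Working session

There is one attempt and no reset: what is moved stays moved. The work goes in short steps, Python scripts to look and compute and a tool call to move; the robot and the scene stay as the last step left them, time stands still between calls to the robot, and variables do not carry over. Pictures are saved under pics/ and viewed, at most 10 in all, crops included, and the job is handed in when it is done.

Besides the shell and the picture viewer there is one more tool, called after ">>>" as name(argument=value, ...) on one line, values as JSON. apply_moves: Moves the arm, as the interface text tells. Its arguments: {"type":"object","properties":{"moves":{"type":"array","items":{"type":"array","items":{"type":"array","items":{"type":"number"}}}}},"required":["moves"]}

```bash
mkdir -p pics; ls; python3 - <<'E'
from bench import telemetry, snapshot, robot
import cv2,pickle
o=telemetry.get_obs();print(o['time'],o['tool_pos'],o['ee_rot'],o['width'])
for n in("side","top"):
    s=snapshot(n);pickle.dump(s,open(f'pics/{n}0.pkl','wb'))
    cv2.imwrite(f'pics/{n}0.png',cv2.resize(s['image'][:,:,::-1],None,fx=1.42,fy=1.42,interpolation=cv2.INTER_CUBIC))
    print(n,s['fovy'],s['cx'],s['cy'],s['D'],(-s['R'].T@s['t']))
E
```

```text
pics
0.0 [0.13113679 0.53401512 0.40352902] [-3.13941379e+00 -2.04403576e-04  2.90074668e+00] 0.09413481510627855
side 57.882405336747034 281.8462018635326 209.23370673952292 [-0.01581096  0.          0.          0.          0.        ] [0.40805048 1.02252561 0.45092718]
top 44.90816993015099 274.3403397447342 210.52439954122272 [-0.00052958  0.          0.          0.          0.        ] [0.28930977 0.02041974 1.47522376]
```

View pics/side0.png

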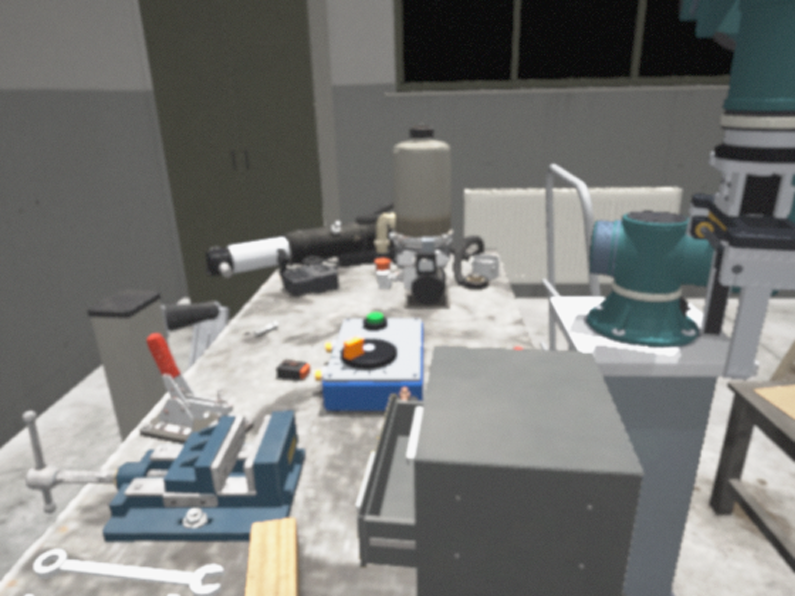

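View pics/top0.png

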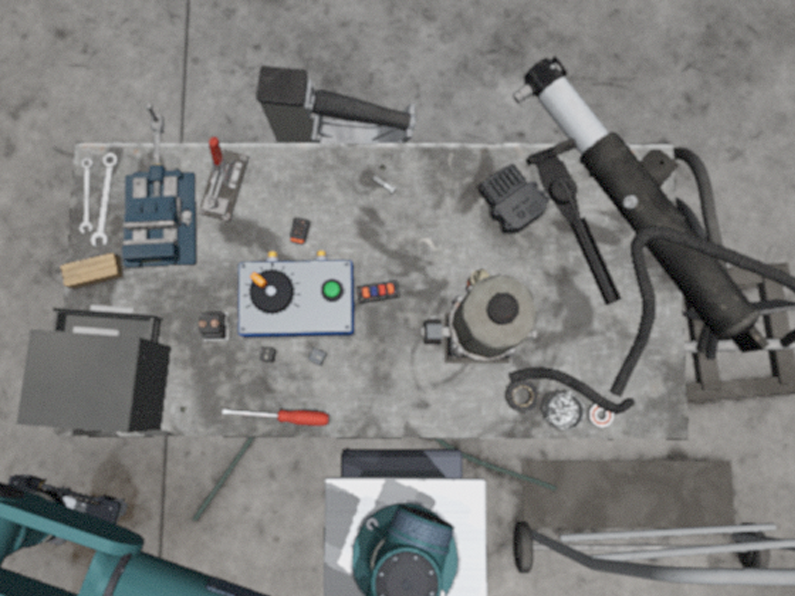

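The side view shows the box at about (375,365), lug at (353,349), button (375,320). In the top view the dial is at about (271,291), the lug at (258,280) and the button at (332,290). I'll enlarge the top view.

```bash
python3 - <<'E'
import pickle,cv2
s=pickle.load(open('pics/top0.pkl','rb'))
im=s['image'][170:245,155:285,::-1]
cv2.imwrite('pics/topc.png',cv2.resize(im,None,fx=6,fy=6,interpolation=cv2.INTER_CUBIC))
E
```

```text
(no output)
```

View pics/topc.png

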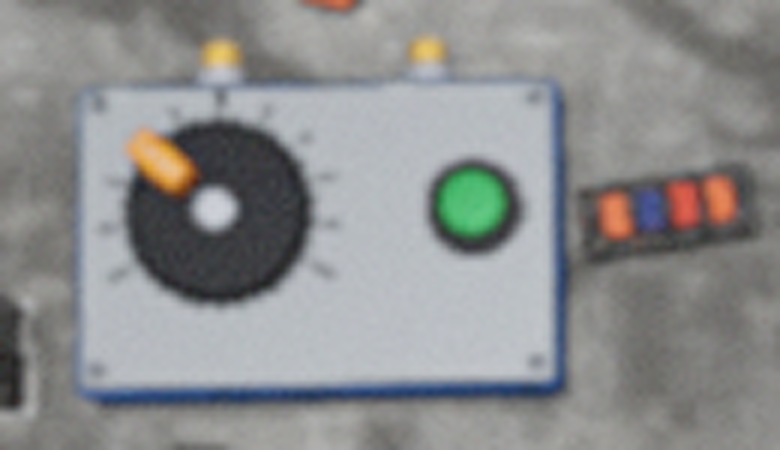

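The crop shows the hub at (213,208), button (472,203) and plate corners near (80,90) and (562,80). The lug covers the fourth tick, since ticks 1–3 are visible at (118,272), (107,228), (117,181) and tick 5 at (173,113). So the dial stands at click 3 and must go to click 7 (the eighth tick).

```bash
cat > h.py <<'E'
import numpy as np,cv2
from bench import telemetry,snapshot
def w(s,px,z):
    f=210/np.tan(np.radians(s['fovy']/2));K=np.array([[f,0,s['cx']],[0,f,s['cy']],[0,0,1]])
    p=cv2.undistortPoints(np.array([[px]],float),K,np.array(s['D']))[0,0]
    d=s['R'].T@np.array([*p,1]);c=-s['R'].T@s['t'];return c+d*(z-c[2])/d[2]
def proj(s,X):
    f=210/np.tan(np.radians(s['fovy']/2));K=np.array([[f,0,s['cx']],[0,f,s['cy']],[0,0,1]])
    return cv2.projectPoints(np.array([X],float),cv2.Rodrigues(s['R'])[0],s['t'],K,np.array(s['D']))[0][0,0]
E
python3 - <<'E'
from h import *
import pickle
s=pickle.load(open('pics/top0.pkl','rb'));q=pickle.load(open('pics/side0.pkl','rb'))
P=lambda c:(155+c[0]/6-.4,170+c[1]/6-.4)
hub=w(s,P((214,208)),.078);disc=w(s,P((218,211)),.072);b=w(s,P((472,203)),.072)
print('hub',hub,'disc',disc,'btn',b,'dist',np.linalg.norm(hub-b))
print('side hub',w(q,(369.5/1.42,348.5/1.42),.076),'side btn',w(q,(375/1.42,317/1.42),.074))
d=hub-b;print('yaw',np.degrees(np.arctan2(-d[0],d[1])))
for a,c in(((80,90),(562,80)),((80,392),(562,385))):
    A=w(s,P(a),.06);B=w(s,P(c),.06);d=A-B;print(A,B,'yaw',np.degrees(np.arctan2(-d[0],d[1])),np.linalg.norm(d))
l=w(s,P((165,162)),.101);print('lug',l,l-hub, np.degrees(np.arctan2(l[1]-hub[1],l[0]-hub[0])))
E
```

```text
hub [0.5189746  0.26586494 0.078     ] disc [0.51854872 0.26500628 0.072     ] btn [0.52280118 0.14640034 0.072     ] dist 0.11967636992296415
side hub [0.51382707 0.2723063  0.076     ] side btn [0.51935742 0.14303853 0.074     ]
yaw 1.834617063573336
[0.57835595 0.3343178  0.06      ] [0.58402008 0.10584397 0.06      ] yaw 1.4201376735533178 0.22854403156467948
[0.43464185 0.32904388 0.06      ] [0.43890526 0.10398319 0.06      ] yaw 1.085247600739596 0.2251010728595373
lug [0.53647628 0.28495903 0.101     ] [0.01750167 0.01909409 0.023     ] 47.491576755213764
```

>>> apply_moves(moves=[[[-3.4, -4, 0, 0, 1], [-3.4, -4, 0, 0, 1], [-3.4, -4, 0, 0, 1], [-3.4, -4, 0, 0, 1], [-3.4, -4, 0, 0, 1], [-3.4, -4, 0, 0, 1], [-3.4, -4, 0, 0, 1], [-3.4, -4, 0, 0, 1]]])

```text
time: 1.1
tool_pos: [0.2481, 0.3005, 0.4045]
ee_rot: [-3.141, -0.001, 2.903]
wrist_force: [0.1, -0.5, 0.1]
width: 0.0179
finger_force: 0.0
```

```bash
cat >> h.py <<'E'
from scipy.spatial.transform import Rotation as Ro
C=np.array([.518,.266]);YAW=np.radians(1.6)
def lugpt(phi,r,t):  # phi deg world; t along lug +y
    a=np.radians(phi);return C+r*np.array([np.cos(a),np.sin(a)])+t*np.array([-np.sin(a),np.cos(a)])
def units(xy,ztip,yang=None):
    o=telemetry.get_obs();R=Ro.from_euler('xyz',o['ee_rot']).as_matrix()
    d=R.T@(np.array([*xy,ztip+.199])-o['tool_pos'])/.05
    ya=np.degrees(np.arctan2(R[1,1],R[0,1]))
    t=0 if yang is None else ((ya-yang+90)%180-90)/10   # half-turn symmetric
    return d.round(2),round(t,2)
def st():
    o=telemetry.get_obs();print(round(o['time'],2),o['tool_pos'].round(4),o['ee_rot'].round(3),'F',o['wrist_force'].round(1),'w',round(o['width'],4),'q',o['joint_positions'].round(2))
E
python3 -c "
from h import *
st();print(units(lugpt(49.6,.033,.034),.16,139.6))"
```

```text
1.1 [0.2481 0.3005 0.4045] [-3.141e+00 -1.000e-03  2.903e+00] F [ 0.1 -0.5  0.1] w 0.0179 q [ 0.73 -0.28  1.71  0.    1.71 -0.6 ]
(array([-5.1 ,  1.5 ,  0.91]), np.float64(-6.33))
```

>>> apply_moves(moves=[[[-5.1, 1.5, 0.9, -6.3, 1], [-5.1, 1.5, 0.9, -6.3, 1], [-5.1, 1.5, 0.9, -6.3, 1], [-5.1, 1.5, 0.9, -6.3, 1], [-5.1, 1.5, 0.9, -6.3, 1], [-5.1, 1.5, 0.9, -6.3, 1], [-5.1, 1.5, 0.9, -6.3, 1], [-5.1, 1.5, 0.9, -6.3, 1], [-5.1, 1.5, 0.9, -6.3, 1]]])

```text
time: 2.22
tool_pos: [0.5136, 0.3118, 0.3599]
ee_rot: [-3.141, 0.0, -2.283]
wrist_force: [-0.8, -0.8, -0.3]
width: 0.0005
finger_force: 0.0
```

```bash
cat >> h.py <<'E'
def pic(name,cam,ctr,h=50,f=6):
    s=snapshot(cam);x,y=[int(v) for v in proj(s,ctr)];x0,y0=x-int(h*1.3),y-h;print('origin',x0,y0,'x',f)
    cv2.imwrite('pics/'+name,cv2.resize(s['image'][y0:y+h,x0:x+int(h*1.3),::-1],None,fx=f,fy=f,interpolation=cv2.INTER_CUBIC));return s
E
python3 -c "
from h import *
st();print(units(lugpt(49.6,.033,.034),.086,139.6))
a=pic('s1.png','side',[.518,.266,.1]);print(proj(a,[*lugpt(49.6,.033,.034),.16]))"
```

```text
2.23 [0.5136 0.3118 0.3599] [-3.141  0.    -2.283] F [-0.8 -0.8 -0.3] w 0.0005 q [ 0.45  0.21  1.32  0.    1.61 -1.98]
(array([-0.02,  0.02,  1.5 ]), np.float64(-0.04))
origin 193 184 x 6
[256.15606683 217.29283851]
```

View pics/s1.png

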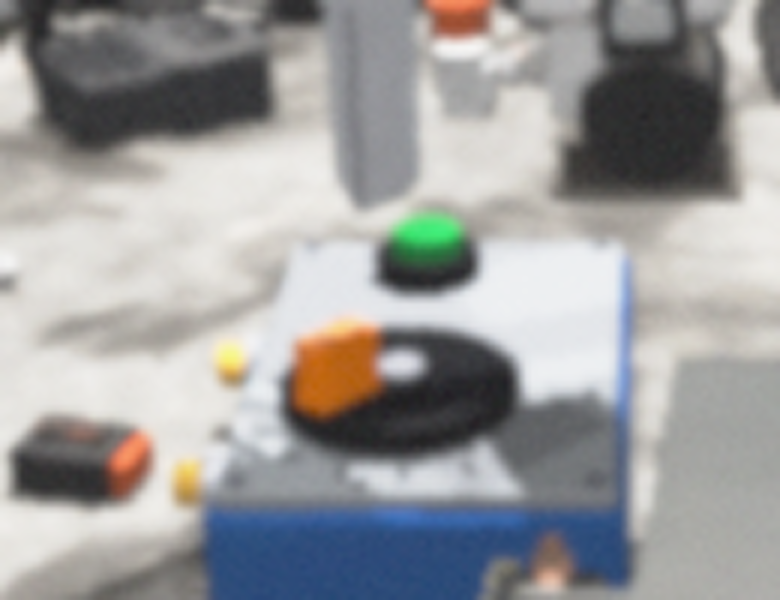

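The closed fingertip is at crop (375,200), which matches its predicted pixel. The lug is at (340,370) and the path down beside it is clear.

>>> apply_moves(moves=[[[0, 0, 0.5, 0, 1], [0, 0, 1.0, 0, 1], [0, 0, 1.3, 0, 1], [0, 0, 1.5, 0, 1], [0, 0, 1.5, 0, 1]]])

```text
time: 2.9
tool_pos: [0.514, 0.3114, 0.2842]
ee_rot: [3.141, -0.001, -2.283]
wrist_force: [0.1, 0.9, 0.1]
width: 0.0002
finger_force: 0.0
```

```bash
python3 -c "
from h import *
st()
# rows: lug angle steps; contact offset 19.5mm
for p in range(0,100,4): print(p,*units(lugpt(49.6-p,.033,.0195),.086,139.6-p))
a=pic('s2.png','side',[.518,.266,.1])"
```

```text
2.9 [0.514  0.3114 0.2842] [ 3.141e+00 -1.000e-03 -2.283e+00] F [0.1 0.9 0.1] w 0.0002 q [ 0.45  0.25  1.42  0.    1.47 -1.98]
0 [-0.02 -0.26 -0.02] -0.04
4 [-0.05 -0.31 -0.02] 0.36
8 [-0.07 -0.35 -0.02] 0.76
12 [-0.09 -0.4  -0.02] 1.16
16 [-0.11 -0.46 -0.02] 1.56
20 [-0.12 -0.51 -0.02] 1.96
24 [-0.13 -0.56 -0.02] 2.36
28 [-0.13 -0.61 -0.02] 2.76
32 [-0.13 -0.67 -0.02] 3.16
36 [-0.13 -0.72 -0.02] 3.56
40 [-0.12 -0.77 -0.02] 3.96
44 [-0.11 -0.83 -0.02] 4.36
48 [-0.1  -0.88 -0.02] 4.76
52 [-0.08 -0.93 -0.02] 5.16
56 [-0.06 -0.98 -0.02] 5.56
60 [-0.04 -1.03 -0.02] 5.96
64 [-0.01 -1.07 -0.02] 6.36
68 [ 0.02 -1.11 -0.02] 6.76
72 [ 0.06 -1.16 -0.02] 7.16
76 [ 0.09 -1.2  -0.02] 7.56
80 [ 0.13 -1.23 -0.02] 7.96
84 [ 0.17 -1.27 -0.02] 8.36
88 [ 0.22 -1.3  -0.02] 8.76
92 [ 0.26 -1.32 -0.02] -8.84
96 [ 0.31 -1.35 -0.02] -8.44
origin 193 184 x 6
```

View pics/s2.png

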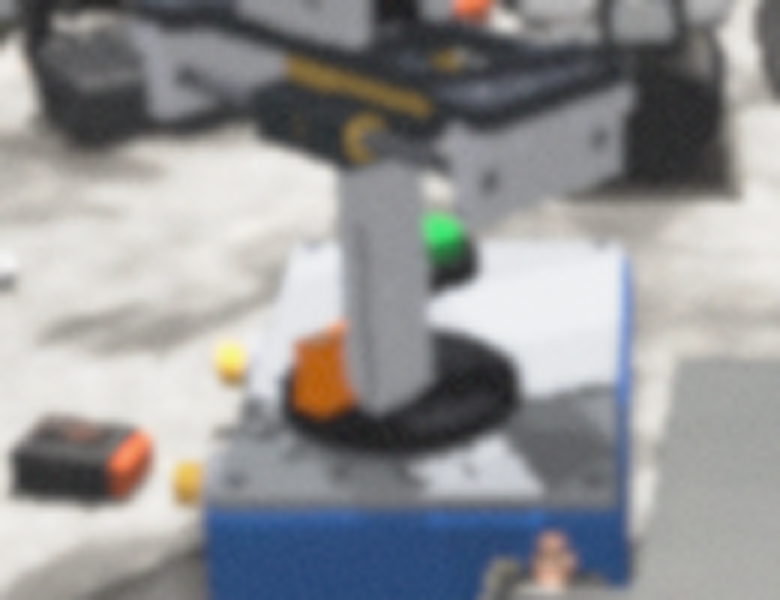

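The tip is down at crop (390,400), beside the lug (322,375) on its push side and clear of it. Next is the push round.

>>> apply_moves(moves=[[[-0.02, -0.2, 0, 0, 1], [-0.03, -0.28, 0, 0.2, 1], [-0.07, -0.35, 0, 0.8, 1], [-0.09, -0.4, 0, 1.2, 1], [-0.11, -0.46, 0, 1.6, 1], [-0.12, -0.51, 0, 2.0, 1], [-0.13, -0.56, 0, 2.4, 1], [-0.13, -0.61, 0, 2.8, 1], [-0.13, -0.67, 0, 3.2, 1], [-0.13, -0.72, 0, 3.6, 1]]])

```text
time: 4.2
tool_pos: [0.5444, 0.2956, 0.2856]
ee_rot: [3.132, -0.001, -2.912]
wrist_force: [-4.0, 7.7, 1.4]
width: 0.0004
finger_force: 4.5
```

```bash
python3 -c "
from h import *
st()
for p in range(36,98,4): print(p,*units(lugpt(49.6-p,.033,.0195),.086,139.6-p))"
```

```text
4.2 [0.5444 0.2956 0.2856] [ 3.132e+00 -1.000e-03 -2.912e+00] F [-4.   7.7  1.4] w 0.0004 q [ 0.4   0.29  1.37  0.01  1.48 -1.4 ]
36 [-0.01 -0.06  0.01] -0.05
40 [-0.03 -0.11  0.01] 0.35
44 [-0.06 -0.16  0.01] 0.75
48 [-0.08 -0.21  0.01] 1.15
52 [-0.09 -0.26  0.01] 1.55
56 [-0.1  -0.31  0.01] 1.95
60 [-0.11 -0.36  0.01] 2.35
64 [-0.12 -0.42  0.01] 2.75
68 [-0.12 -0.47  0.01] 3.15
72 [-0.11 -0.52  0.01] 3.55
76 [-0.11 -0.58  0.01] 3.95
80 [-0.1  -0.63  0.01] 4.35
84 [-0.08 -0.68  0.01] 4.75
88 [-0.07 -0.73  0.01] 5.15
92 [-0.05 -0.78  0.01] 5.55
96 [-0.02 -0.83  0.  ] 5.95
```

>>> apply_moves(moves=[[[-0.02, -0.05, 0, 0.4, 1], [-0.05, -0.1, 0, 0.8, 1], [-0.07, -0.15, 0, 1.2, 1], [-0.08, -0.2, 0, 1.6, 1], [-0.09, -0.25, 0, 2.0, 1], [-0.1, -0.3, 0, 2.4, 1], [-0.11, -0.36, 0, 2.8, 1], [-0.11, -0.41, 0, 3.2, 1], [-0.11, -0.41, 0, 3.2, 1]]])

```text
time: 5.32
tool_pos: [0.5561, 0.2738, 0.2852]
ee_rot: [3.141, 0.001, 2.813]
wrist_force: [-0.1, -0.1, 0.3]
width: 0.0006
finger_force: 0.0
```

```bash
python3 -c "
from h import *
st()
for p in range(64,98,4): print(p,*units(lugpt(49.6-p,.033,.0195),.086,139.6-p))
pic('t3.png','top',[.518,.2,.1]);pic('s3.png','side',[.518,.266,.1])"
```

```text
5.33 [0.5561 0.2738 0.2852] [3.141e+00 1.000e-03 2.813e+00] F [-0.1 -0.1  0.3] w 0.0006 q [ 0.37  0.29  1.37 -0.    1.48 -0.88]
64 [0.04 0.05 0.  ] -0.44
68 [0.01 0.   0.  ] -0.04
72 [-0.01 -0.05  0.  ] 0.36
76 [-0.03 -0.09  0.  ] 0.76
80 [-0.05 -0.14  0.  ] 1.16
84 [-0.07 -0.19  0.  ] 1.56
88 [-0.08 -0.25  0.  ] 1.96
92 [-0.09 -0.3   0.  ] 2.36
96 [-0.09 -0.35  0.  ] 2.76
origin 147 153 x 6
origin 193 184 x 6
```

View pics/s3.png

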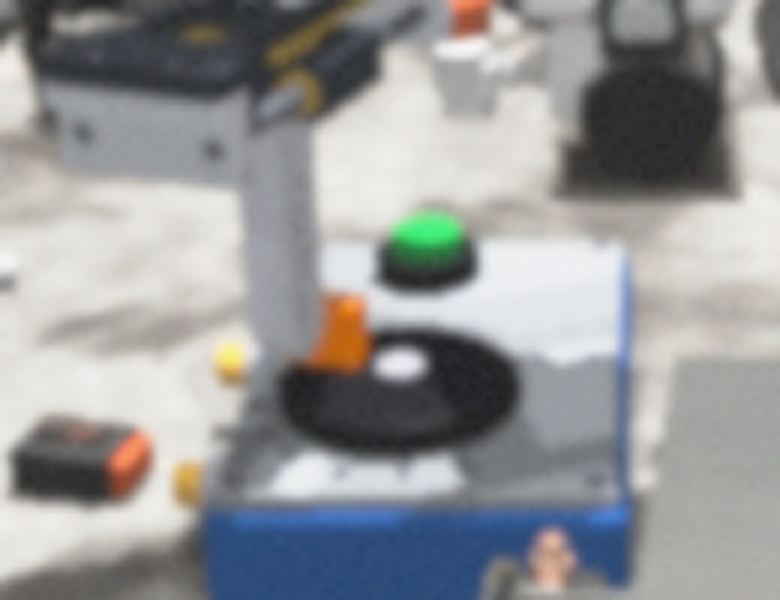

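The lug, at crop (343,333), has run ahead of the tip and no force is felt, so it rests three clicks on. One more click to push.

>>> apply_moves(moves=[[[-0.02, -0.06, 0, 0.4, 1], [-0.04, -0.1, 0, 0.8, 1], [-0.06, -0.15, 0, 1.2, 1], [-0.08, -0.2, 0, 1.6, 1], [-0.09, -0.25, 0, 2.0, 1], [-0.1, -0.3, 0, 2.4, 1], [-0.1, -0.3, 0, 2.4, 1], [-0.1, -0.3, 0, 2.4, 1]]])

```text
time: 6.42
tool_pos: [0.5556, 0.258, 0.2848]
ee_rot: [-3.141, 0.0, 2.395]
wrist_force: [0.2, 0.4, 1.0]
width: 0.0008
finger_force: 0.0
```

```bash
python3 -c "
from h import *
st()
print(*units(lugpt(49.6-92,.033,.0195),.086,139.6-92))
print(*units(lugpt(49.6-92,.033,.035),.086,139.6-92))"
```

```text
6.42 [0.5556 0.258  0.2848] [-3.141  0.     2.395] F [0.2 0.4 1. ] w 0.0008 q [ 0.34  0.28  1.39 -0.    1.47 -0.48]
[ 0.  0. -0.] -0.03
[ 0.    0.31 -0.01] -0.03
```

>>> apply_moves(moves=[[[0, 0.2, 0, 0, 1], [0, 0.35, 0, 0, 1], [0, 0.35, 0, 0, 1], [0, 0.35, -1.0, 0, 1], [0, 0.35, -1.8, 0, 1], [0, 0.35, -1.8, 0, 1]]])

```text
time: 7.18
tool_pos: [0.5679, 0.2713, 0.3798]
ee_rot: [3.133, 0.004, 2.395]
wrist_force: [0.4, 0.7, 0.1]
width: 0.0004
finger_force: 0.0
```

```bash
python3 -c "
from h import *
st()
print(*units([.522,.146],.12,0))"
```

```text
7.17 [0.5679 0.2713 0.3798] [3.133 0.004 2.395] F [0.4 0.7 0.1] w 0.0004 q [ 0.36  0.27  1.21 -0.    1.65 -0.47]
[-1.02 -2.47  1.2 ] 4.72
```

>>> apply_moves(moves=[[[-1.0, -2.5, 0, 4.7, 1], [-1.0, -2.5, 0, 4.7, 1], [-1.0, -2.5, 0, 4.7, 1], [-1.0, -2.5, 0, 4.7, 1], [-1.0, -2.5, 0, 4.7, 1], [-1.0, -2.5, 1.2, 4.7, 1], [-1.0, -2.5, 1.2, 4.7, 1], [-1.0, -2.5, 1.2, 4.7, 1]]])

```text
time: 8.18
tool_pos: [0.5195, 0.1455, 0.3154]
ee_rot: [3.141, -0.0, 1.574]
wrist_force: [0.7, 0.2, 1.3]
width: 0.0004
finger_force: 0.0
```

```bash
python3 -c "
from h import *
st()
print(*units([.522,.146],.08,0))
pic('s4.png','side',[.518,.22,.1]);pic('t4.png','top',[.518,.22,.1])"
```

```text
8.18 [0.5195 0.1455 0.3154] [ 3.141 -0.     1.574] F [0.7 0.2 1.3] w 0.0004 q [0.17 0.1  1.54 0.   1.51 0.16]
[0.01 0.05 0.73] 0.02
origin 195 175 x 6
origin 140 153 x 6
```

View pics/s4.png

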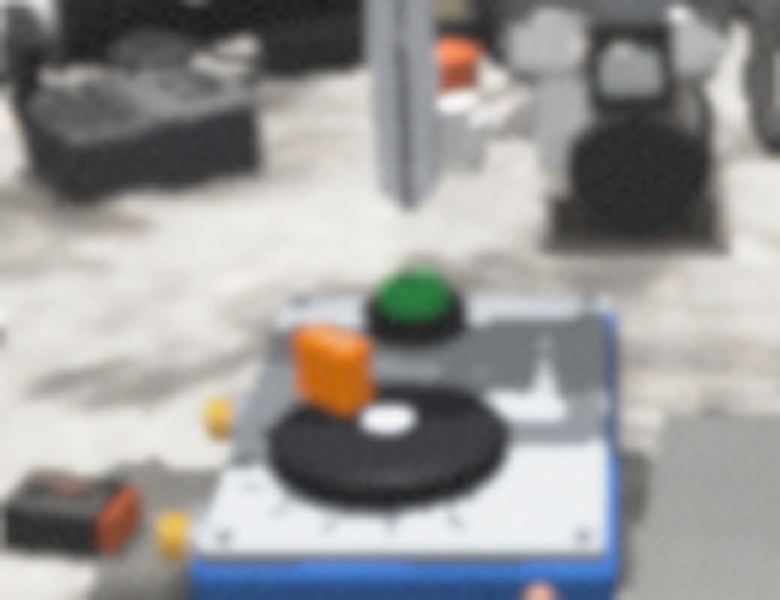

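View pics/t4.png

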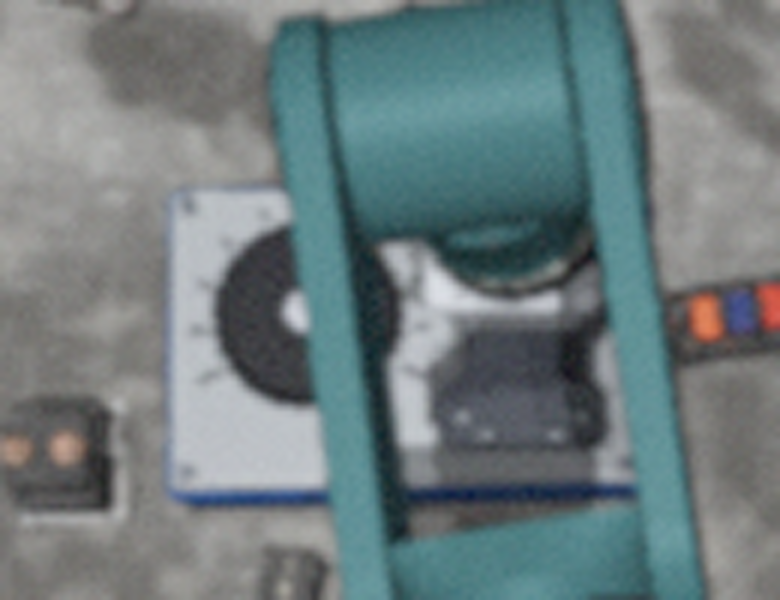

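In the side crop the tip is at (408,205) above the button (415,295), and the lug top is at about (335,337) with the hub at (388,418). The arm hides the lug in the top view, so I'll check the lug angle by projection.

```bash
python3 -c "
from h import *
import pickle
s=pickle.load(open('pics/side0.pkl','rb'))
g=lambda X:((proj(s,X)+.5-[195,175])*6).round()
print('hub',g([*C,.077]))
for n in range(5,10):
  p=121.6-24*n
  print(n,[g([*lugpt(p,r,t),z]) for r,t,z in((.045,.007,.101),(.045,-.007,.101),(.015,.007,.101),(.015,.007,.075))])
for z in(.07,.075,.08): print('btn',z,g([.5213,.146,z]))
"
```

```text
hub [385. 415.]
5 [array([258., 365.]), array([263., 349.]), array([339., 365.]), array([343., 429.])]
6 [array([268., 344.]), array([287., 330.]), array([337., 357.]), array([341., 421.])]
7 [array([297., 325.]), array([327., 315.]), array([343., 350.]), array([346., 413.])]
8 [array([339., 313.]), array([374., 308.]), array([355., 343.]), array([358., 406.])]
9 [array([387., 307.]), array([423., 308.]), array([372., 339.]), array([375., 402.])]
btn 0.07 [413. 304.]
btn 0.075 [412. 293.]
btn 0.08 [412. 282.]
```

The lug matches click 7, which is four clicks on. Now I'll press the button in steps.

>>> apply_moves(moves=[[[0, 0.04, 0.5, 0, 1], [0, 0.04, 0.7, 0, 1], [0, 0.04, 0.75, 0, 1], [0, 0.04, 0.8, 0, 1], [0, 0.04, 0.85, 0, 1], [0, 0.04, 0.85, 0, 1]]])

```text
time: 9.02
tool_pos: [0.5215, 0.1455, 0.2753]
ee_rot: [3.138, -0.0, 1.574]
wrist_force: [-4.0, -0.8, 10.1]
width: 0.0005
finger_force: 5.4
```

```bash
python3 -c "
from h import *
st()"
```

```text
9.03 [0.5215 0.1455 0.2753] [ 3.138 -0.     1.574] F [-4.  -0.8 10.1] w 0.0005 q [ 0.17  0.13  1.59 -0.    1.42  0.16]
```

>>> apply_moves(moves=[[[0, 0, 0.05, 0, 1], [0, 0, 0.08, 0, 1], [0, 0, 0.08, 0, 1], [0, 0, 0.08, 0, 1]]])

```text
time: 9.52
tool_pos: [0.5213, 0.1455, 0.2751]
ee_rot: [3.137, -0.001, 1.575]
wrist_force: [-9.6, -1.8, 24.8]
width: 0.0006
finger_force: 12.3
```

```bash
python3 -c "
from h import *
st()
s=snapshot('side');x,y=[int(v) for v in proj(s,[.52,.146,.08])]
import pickle;a=pickle.load(open('pics/side0.pkl','rb'))
f=lambda i:cv2.resize(i['image'][y-22:y+22,x-28:x+28,::-1],None,fx=7,fy=7,interpolation=cv2.INTER_CUBIC)
cv2.imwrite('pics/s5.png',np.hstack([f(a),f(s)]));print(x-28,y-22)
for z in(.06,.07,.076,.082): print(z,(proj(s,[.5213,.146,z])+.5-[x-28,y-22])*7,(proj(s,[.5213,.161,z])+.5-[x-28,y-22])*7)"
```

```text
9.53 [0.5213 0.1455 0.2751] [ 3.137e+00 -1.000e-03  1.575e+00] F [-9.6 -1.8 24.8] w 0.0006 q [ 0.17  0.13  1.59 -0.    1.42  0.16]
235 199
0.06 [202.46920242 211.885309  ] [197.85993032 228.9818668 ]
0.07 [201.3136939  186.57080307] [196.66959931 203.35951143]
0.076 [200.61640349 171.29067035] [195.95123534 187.89211894]
0.082 [199.91610317 155.94145591] [195.22972513 172.35370938]
```

View pics/s5.png

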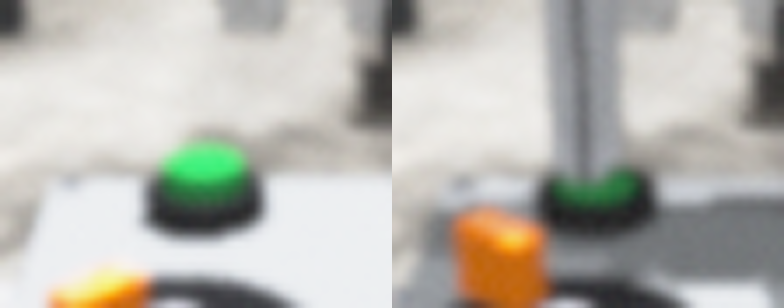

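The left half shows the button standing out, its top at (205,162) or about z = 0.081. The right half shows it flush in its collar under the tip, so it is fully in. Next I release it and look at the result.

>>> apply_moves(moves=[[[0, 0, -0.2, 0, 1], [0, 0, -0.6, 0, 1], [0, 0, -1.5, 0, 1], [0, 0, -2.5, 0, 1], [-2, 0, -2.5, 0, 1], [-3.5, 0, -2.5, 0, 1], [-3.5, 0, -2.5, 0, 1], [-3.5, 0, -2.5, 0, 1], [-3.5, 0, -2.5, 0, 1]]])

```text
time: 10.7
tool_pos: [0.5218, -0.0294, 0.393]
ee_rot: [-3.141, -0.001, 1.574]
wrist_force: [-0.8, -0.0, 0.2]
width: 0.0005
finger_force: 0.0
```

```bash
python3 -c "
from h import *
st()
import pickle;a=pickle.load(open('pics/top0.pkl','rb'));t=snapshot('top');s=snapshot('side')
f=lambda i,x,y:cv2.resize(i['image'][y:y+100,x:x+130,::-1],None,fx=3,fy=3,interpolation=cv2.INTER_CUBIC)
cv2.imwrite('pics/f.png',np.vstack([np.hstack([f(a,145,165),f(t,145,165)]),np.hstack([f(pickle.load(open('pics/side0.pkl','rb')),195,195),f(s,195,195)])]))"
```

```text
10.7 [ 0.5218 -0.0294  0.393 ] [-3.141e+00 -1.000e-03  1.574e+00] F [-0.8 -0.   0.2] w 0.0005 q [-0.16  0.03  1.46  0.    1.66 -0.17]
```

View pics/f.png

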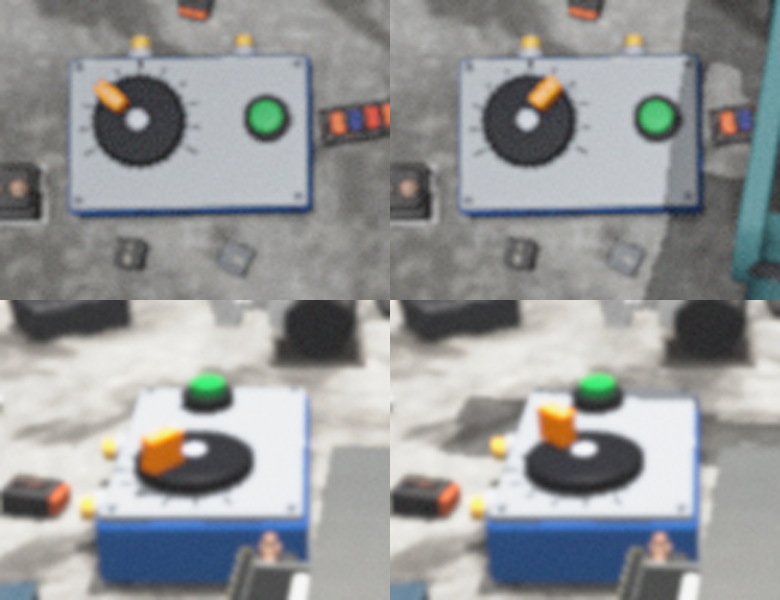

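The lug now lies over the eighth tick, at (545,92) with the hub at (527,119). The button is out again and the loose parts have not moved. I'll back off a little from the power pack and hand in.

>>> apply_moves(moves=[[[1, 0, 0, 0, 1], [1.5, 0, 0, 0, 1], [1.5, 0, 0, 0, 1], [1.5, 0, 0, 0, 1]]])

```text
time: 11.3
tool_pos: [0.5215, 0.0459, 0.3932]
ee_rot: [3.142, 0.0, 1.576]
wrist_force: [0.2, 1.0, -0.1]
width: 0.0004
finger_force: 0.0
```

```bash
python3 -c "
from h import *
st()
from bench import ticket;print(ticket.close_job())"
```

```text
11.3 [0.5215 0.0459 0.3932] [3.142 0.    1.576] F [ 0.2  1.  -0.1] w 0.0004 q [-0.02  0.03  1.45 -0.    1.66 -0.03]
the job is handed in; nothing more can be done
None
```

I pushed the dial four clicks clockwise, from the fourth tick to the eighth, then pressed the green button fully in and let it spring back; the loose parts in view stayed put and the job is handed in at 11.3 s.

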